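# Fetch the round stamp from the lidded stationery box

### The job

Take the loose wooden lid off the stationery box: grip its brass tab and tip that side well up (some 25 degrees) while the opposite edge still rests on the box's rim, then lift the lid away and lay it flat, tab upwards, in the middle of the leather mat. Then take the round-footed stamp out of the box and stand it upright with its whole foot on the ink pad. Set both down gently rather than dropping them, leave the square-footed stamp standing in the box, and do not push the box, the ink pad or anything else on the desk about.

Things in the scene. Friction and masses are not known exactly. Their poses are not given: they have to be found in the camera images.
- box: open-topped light oak box, loose but heavy (1.2 kg): outside 124 (x) x 184 (y) x 95 high, walls and floor 8 thick. Origin: centre of its underside; z up. The lid's tab is on its +x side
- box_heel (a point): middle of the top outer edge of the box's -x long wall (62 mm from the centre, 95 up): the edge on which the lid is tipped
- lid: light oak lid, 0.2 kg, loose on the box's rim: plate 132 (x) x 192 (y) x 8 (z 6 to 14), under it a plug 102 x 162 x 6 that sits in the box's mouth with 3 mm play all round. Origin: centre of the plug's underside, 89 above the box's origin when seated. On it near the +x edge an upright brass tab 26 (x) x 10 (y) x 30 high, centred at x +46, y 0, z 14 to 44
- lid_tab (a point): point in the lid's brass tab, 36 mm above the lid's origin (x +46, y 0): pinch the tab here across its 10 mm thickness (lid y)
- lid_heel (a point): point on the underside of the lid's plate above the box's -x wall (x -62, y 0, z 6 in the lid's frame); coincides with box_heel when the lid is seated
- mat: dark leather desk mat, fixed, 220 x 220 x 3. Origin: centre of its underside
- round_stamp: hand stamp standing in the box under the lid: ROUND wooden foot 38 dia x 12, brass neck, wooden handle 24 dia from z 42 to 68, 74 high in all. Origin: centre of the foot's underside, 8 above the box's underside; z up. The two stamps stand about 84 apart along the box's y, in either order
- square_stamp: the same stamp but with a SQUARE foot 36 x 36 x 12; it stays in the box
- ink_pad: open ink pad, loose, 0.3 kg: steel tray 98 (x) x 120 (y) x 8 with a grey felt pad 88 x 110 on it, whose top is 12 above the underside. Origin: centre of its underside
- paperweight: bystander: glass dome, 62 dia x 36 high, origin under its centre (mm); leave it alone
- note_block: bystander: block of note paper 45 x 75 x 22 (mm); leave it alone
- toy_car: bystander: toy car 90 long, 38 high (mm); leave it alone
- stapler: bystander: desk stapler 135 long, 55 high (mm); leave it alone
- mug: bystander: white mug, 82 dia x 95 high (mm); leave it alone
- tape: bystander: tape dispenser 130 x 50 x 72 (mm); leave it alone
- mouse: bystander: computer mouse 105 x 60 x 28 (mm); leave it alone
Things that resemble listed ones, but are neither listed nor needed, are in the scene too. Leave any turquoise look-alike of the lid alone. What is shaped like the box but pink is not meant.

How it is judged:
On the way, in this order (a step that is already met when the one before it is completed fails the run):
1. the lid is tipped up by more than 0.26 rad (15 degrees) while its heel edge is still on the box's rim (lid_heel within 20 mm of box_heel) (angle between lid's own z axis and vertical above 0.26 rad and distance between lid_heel and box_heel below 0.02 m), for 0.1 s.
2. the lid lies flat, tab up, on the mat (its centre within 55 mm of the mat's centre along each of the mat's axes), let go (angle between lid's own z axis and vertical below 0.08 rad and x of lid in the frame of mat between -0.055 and 0.055 m and y of lid in the frame of mat between -0.055 and 0.055 m and z of lid in the frame of mat below 0.008 m and linear speed of lid below 0.03 m/s and contact force between the fingers and lid below 0.1 N), for 0.2 s.
At the end, for the whole second after the job is handed in: Lid flat (0.08 rad), tab up, on the mat, its centre within 55 mm of the mat's centre along each mat axis; round stamp upright (0.1 rad) on the felt, centre within 26 mm (pad x) and 37 mm (pad y); both let go and at rest; square stamp still standing on the box floor (all of step 2 and angle between round_stamp's own z axis and vertical below 0.1 rad and x of round_stamp in the frame of ink_pad between -0.026 and 0.026 m and y of round_stamp in the frame of ink_pad between -0.037 and 0.037 m and z of round_stamp in the frame of ink_pad between 0.008 and 0.016 m and linear speed of round_stamp below 0.03 m/s and contact force between the fingers and round_stamp below 0.1 N and angle between square_stamp's own z axis and vertical below 0.15 rad and x of square_stamp in the frame of box between -0.05 and 0.05 m and y of square_stamp in the frame of box between -0.08 and 0.08 m and z of square_stamp in the frame of box below 0.012 m); the robot touches nothing.
It fails at once if the box is pushed more than 30 mm (distance of box from where it was at the start of the episode above 0.03 m).
It fails at once if the ink pad is pushed more than 30 mm (distance of ink_pad from where it was at the start of the episode above 0.03 m).
It fails at once if a bystander is moved more than 30 mm (distance of any of paperweight, note_block, toy_car, stapler, mug, tape, mouse from where it was at the start of the episode above 0.03 m).
It fails at once if the lid is dropped (falls faster than 0.5 m/s untouched by the fingers) (contact force between the fingers and lid below 0.05 N and linear speed of lid above 0.5 m/s).
It fails at once if the round stamp is dropped (falls faster than 0.5 m/s untouched by the fingers) (contact force between the fingers and round_stamp below 0.05 N and linear speed of round_stamp above 0.5 m/s).
It also fails if it takes over 64 s, if anything falls off the work surface, if the arm or the gripper's body presses on something with over 40 N, if the wrist force passes 120 N, or if a joint passes its speed limit or range.

### The arm

A 6-joint arm with a two-finger parallel gripper is mounted at the origin on the work surface. World frame = base frame: x ahead of the robot, y to its left, z up, the work surface at z = 0. Lengths are in m, angles in rad, forces in N, time in s.
With the tool pointing down it reaches from about 0.375 to 0.975 m from the base axis. Payload 3.8 kg.
Tool frame: the origin (TCP) lies at the very end of the fingers, on their centre line; the grasp point (between the pads) lies 19 mm behind it (bot.pinch_z is the distance from the TCP to the grasp point, in m); x points along the fingers, y is the direction in which the jaws open and shut, and the axes are right-handed (so a half turn about x gives the same grasp; the last joint's range is limited). The gripper opens to 85 mm and grips with 20 to 120 N. Pads are 22 mm wide; open, the fingers measure 114 mm over their backs; the gripper's body (76 mm by 85 mm) begins 54 mm behind the grasp point. The pads swing forward as they close: fully open they stand 13 mm farther back than shut.
Start: joints at [-1.159, 0.264, 1.604, -0, 1.274, -0.037], TCP at [0.293, -0.608, 0.231] pointing down, gripper open.
Joint ranges: [-2.63, 2.63], [-0.94, 2.18], [0.31, 2.57], [-1.31, 4.45], [0, 2.66], [-2.55, 2.55]. Speed limits (rad/s): [2.57, 2.57, 3.14, 3.14, 3.14, 3.14].

### API

Orientations are given as a rotation vector (axis times angle).
In Python, from workcell import monitor, imaging, finish_job, bot gives the robot as it stands.
- The arm moves only by the tool jog_arm, never from a script. Its argument "rows" is a list of rows, each a list of 7 numbers: the shift along the tool's x, y, z in m, then the turn, a rotation vector about the tool's x, y, z in rad, then the opening in per cent of the stroke, from 0 (shut) to 100 (fully open). A call has 1 to 20 rows; each row is the pose to reach, as a shift and turn from the pose measured when the call began, along the tool's axes at that moment; what a row does not reach only later rows make up. A row lasts 1/10 s, in which the tool goes at most 50 mm and 8.59 degrees, less where a joint would pass 70% of its speed; a pose out of reach is approached as far as the arm can. A call with a gripper value outside its range is refused whole. The fingers move at their own pace and stop on an object; "force" is the grip in N (left out, the last holds). Time passes only in rows, so rows that repeat a pose let the fingers close. It gives the time, the measured TCP pose, the force and the opening at its end, in the units of the state.
- monitor.read_state(): the state, without advancing time (a new reading comes with each control period).
- imaging.read_camera(name): name is "scene" or "side" or "wrist"; returns the picture (400x640x3 uint8, blue, green, red); there is no depth.
- imaging.camera_params(name): a dict with "fx", "fy", "cx", "cy" (pixels), "k1" (the pictures are not rectified: a ray, as slopes to the right and down, at radius r is drawn at 1 + k1 r^2 times it, then the intrinsics apply), "T" (4x4, takes a point from camera to world coordinates); the wrist camera has in their place "T_tool_cam" (4x4, takes a point from camera to tool coordinates, whose origin is the TCP and whose axes are the tool frame's). Camera axes: x right, y down, z forward; pixel columns grow to the right and rows downward; lengths in m; the calibration is good to about 2 mm. A picture is of the moment at which its call begins: read the wrist's pose just before it. camera_params takes no time and is no camera call.
- finish_job(): hands the job in, once; it reports no verdict.
The state is a dict: "time": time; "q": joint angles; "joint_vel": joint speeds; "joint_torque": joint torques, N m; "tool_pos": TCP position; "tcp_rot": TCP orientation; "wrist_force": force on the tool from outside, world axes, zero at the start; "torque": the same for the moment, N m; "width": opening from 0.0 (shut) to 1.0 (fully open).
Only numpy, scipy, OpenCV 4.12 (cv2) and the standard library are available. Lean on these libraries where they do the work, as an engineer would, in place of code of your own. Each camera call takes 0.05 s, during which the arm holds its last target. There are 200 camera calls.

## Working session

There is one attempt and no reset: what is moved stays moved. The work goes in short steps, Python scripts to look and compute and a tool call to move; the robot and the scene stay as the last step left them, time stands still between calls to the robot, and variables do not carry over. Pictures are saved under pics/ and viewed, about 8 in all and at most 12, crops included, and the job is handed in when it is done.

Besides the shell and the picture viewer there is one more tool, called as name([rows], argument=value, ...), one row to a line, values as JSON. jog_arm: Moves the arm, as the interface text tells. Its arguments: {"type":"object","properties":{"rows":{"type":"array","items":{"type":"array","items":{"type":"number"}}},"force":{"type":"number"}},"required":["rows"]}

```bash
ls; mkdir -p pics
python3 - <<'E'
from workcell import monitor, imaging, bot
import cv2,numpy as np
np.set_printoptions(precision=4,suppress=True)
print(monitor.read_state(), bot.pinch_z)
for n in("scene","side","wrist"):
    print(n,imaging.camera_params(n)); im=imaging.read_camera(n); cv2.imwrite(f"pics/{n}0.png",im)
a=[cv2.imread(f"pics/{n}0.png") for n in("scene","side")]
E
```

```text
pics
{'time': 0.0, 'q': array([-1.1589,  0.2648,  1.6054, -0.    ,  1.2737, -0.0369]), 'joint_vel': array([ 0.0015, -0.0002,  0.0022, -0.0007, -0.0002,  0.0016]), 'joint_torque': array([ -0.001 , -51.5111, -36.7317,  -0.0004,   0.013 ,  -0.    ]), 'tool_pos': array([ 0.2926, -0.6075,  0.2299]), 'tcp_rot': array([ 1.9729,  0.4526, -1.9738]), 'wrist_force': array([ 0.6268, -0.3238,  0.0426]), 'torque': array([-0.0162,  0.0048, -0.0221]), 'width': 0.9963822853920199} 0.0187
scene {'fx': 415.0647610241823, 'fy': 415.0647610241823, 'cx': 317.6483741920577, 'cy': 201.4233913232701, 'k1': -0.1032932867000001, 'T': array([[-0.6413,  0.4215, -0.6411,  1.3202],
       [ 0.7672,  0.3387, -0.5447,  0.7045],
       [-0.0125, -0.8412, -0.5406,  0.8129],
       [ 0.    ,  0.    ,  0.    ,  1.    ]])}
side {'fx': 500.0858999650174, 'fy': 500.0858999650174, 'cx': 319.49565177815145, 'cy': 204.53785677232761, 'k1': -0.11028986515759806, 'T': array([[-0.9575, -0.2106,  0.1972,  0.11  ],
       [-0.2885,  0.6876, -0.6663,  1.254 ],
       [ 0.0048, -0.6948, -0.7191,  1.4693],
       [ 0.    ,  0.    ,  0.    ,  1.    ]])}
wrist {'fx': 289.8258586999497, 'fy': 289.8258586999497, 'cx': 319.5494607795722, 'cy': 198.12297482525454, 'k1': -0.042204401537532625, 'T_tool_cam': array([[ 0.0005, -0.3025,  0.9532, -0.1436],
       [ 1.    ,  0.0004, -0.0003,  0.0003],
       [-0.0003,  0.9532,  0.3025, -0.0781],
       [ 0.    ,  0.    ,  0.    ,  1.    ]])}
```

View pics/scene0.png

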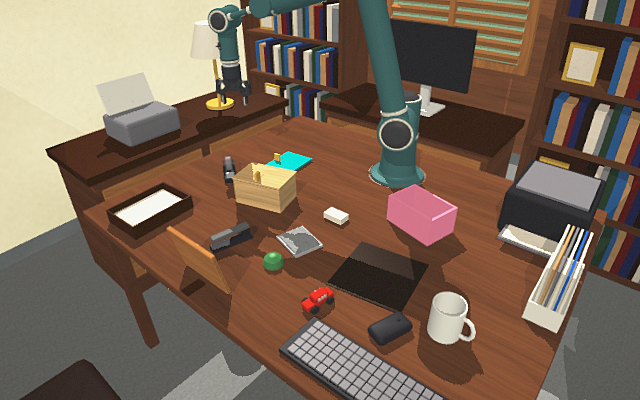

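View pics/side0.png

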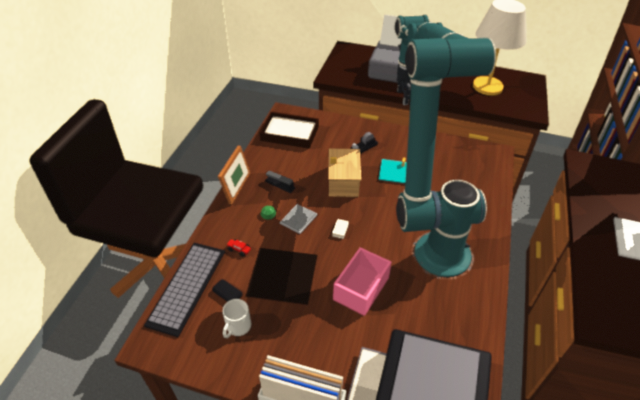

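The scene view shows the box with its lid at about (265,185), tab near (256,172), the ink pad at (299,242), the mat at (378,275), the paperweight at (273,261), the note block at (336,215), the stapler at (230,237) and the pink box at (420,212). In the side view the box is at (344,172), the pad at (298,217) and the mat at (283,275). I'll enlarge both.

```bash
cat > h.py <<'E'
import numpy as np, cv2
from scipy.spatial.transform import Rotation as R
from workcell import monitor, imaging, bot
np.set_printoptions(precision=4,suppress=True)
def K(p): return np.array([[p['fx'],0,p['cx']],[0,p['fy'],p['cy']],[0,0,1]]), np.array([p['k1'],0,0,0.])
def tool(s): 
    T=np.eye(4);T[:3,:3]=R.from_rotvec(s['tcp_rot']).as_matrix();T[:3,3]=s['tool_pos'];return T
def camT(n,s=None):
    p=imaging.camera_params(n)
    return p['T'] if n!='wrist' else tool(s)@p['T_tool_cam']
def plane(n,px,z,T=None):
    p=imaging.camera_params(n); T=camT(n) if T is None else T
    k,d=K(p); u=cv2.undistortPoints(np.array(px,float).reshape(-1,1,2),k,d).reshape(-1,2)
    r=np.c_[u,np.ones(len(u))]@T[:3,:3].T; t=(z-T[2,3])/r[:,2]
    return T[:3,3]+r*t[:,None]
def proj(n,P,T=None):
    p=imaging.camera_params(n); T=camT(n) if T is None else T
    k,d=K(p); Q=(np.atleast_2d(P)-T[:3,3])@T[:3,:3]
    return cv2.projectPoints(Q,np.zeros(3),np.zeros(3),k,d)[0].reshape(-1,2)
E
python3 - <<'E'
import cv2,numpy as np
a=cv2.imread('pics/scene0.png')[145:315,215:435]; b=cv2.imread('pics/side0.png')[130:310,235:415]
c=cv2.resize(a,None,fx=3.6,fy=3.5,interpolation=cv2.INTER_CUBIC); print(c.shape)
cv2.imwrite('pics/crop1.png',c)
d=cv2.resize(b,None,fx=3.3,fy=3.3,interpolation=cv2.INTER_CUBIC);cv2.imwrite('pics/crop2.png',d)
E
```

```text
(595, 792, 3)
```

View pics/crop1.png

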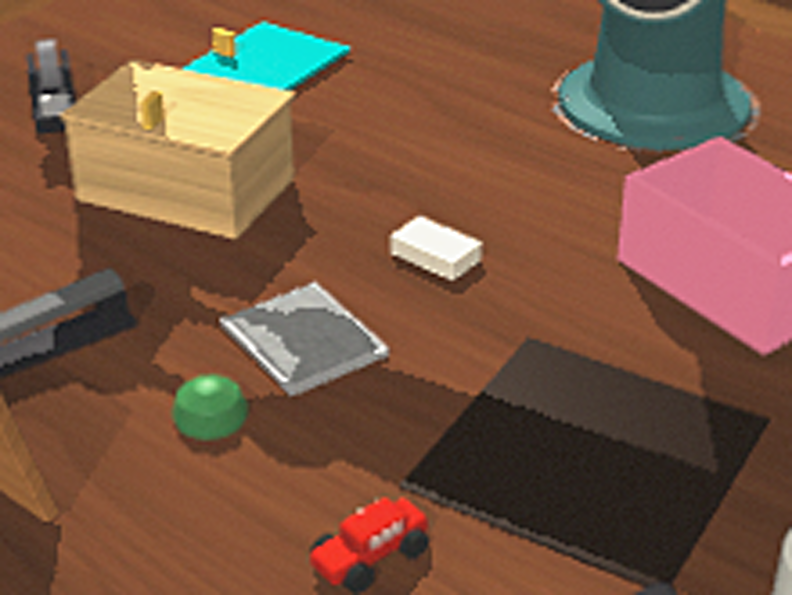

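View pics/crop2.png

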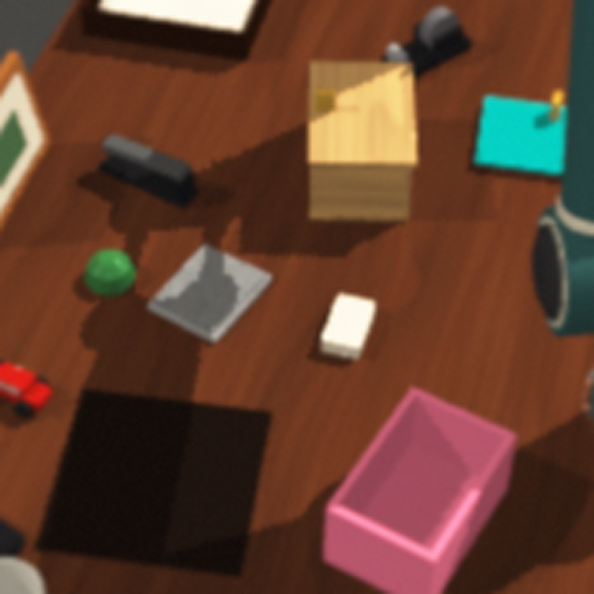

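Crop 1: lid top corners at about (65,115), (232,155), (295,93) and (135,65), tab top near (150,92). The pad and mat corners are clear in both crops. I'll fit the poses from both views.

```bash
cat > fit.py <<'E'
from h import *
from scipy.optimize import least_squares
A=lambda L:[(215+u/3.6,145+v/3.5) for u,v in L]
B=lambda L:[(235+u/3.3,130+v/3.3) for u,v in L]
def c(a,b,z): return [(x*a/2,y*b/2,z) for x,y in((1,-1),(1,1),(-1,1),(-1,-1))]
def fit(name,pts,A_,B_,x0):
    P=np.array(pts)
    def w(x): return np.c_[R.from_euler('z',x[2]).apply(P)[:,:2]+x[:2],P[:,2]]
    f=lambda x:np.r_[(proj('scene',w(x))-A(A_)).ravel(),(proj('side',w(x))-B(B_)).ravel()]
    r=least_squares(f,x0,loss='soft_l1'); print(name,r.x,'deg',np.degrees(r.x[2]));print(r.fun.reshape(2,-1,2).round(1).tolist())
for n,L,M,z in [('lid',[(65,115),(232,155),(295,93),(135,65)],[(310,62),(308,163),(417,163),(410,62)],.103),
 ('pad',[(220,320),(293,388),(388,350),(317,284)],[(150,305),(213,338),(271,278),(206,247)],.008),
 ('mat',[(403,487),(675,583),(768,420),(530,340)],[(85,392),(38,548),(240,573),(270,412)],.003)]:
    a=plane('scene',A(L),z);b=plane('side',B(M),z);print(n,a.tolist(),b.tolist())
fit('lid',c(.132,.192,.103),[(65,115),(232,155),(295,93),(135,65)],[(310,62),(308,163),(417,163),(410,62)],[.5,-.4,0])
fit('pad',c(.098,.120,.008),[(220,320),(293,388),(388,350),(317,284)],[(150,305),(213,338),(271,278),(206,247)],[.6,-.1,.6])
fit('mat',c(.22,.22,.003),[(403,487),(675,583),(768,420),(530,340)],[(85,392),(38,548),(240,573),(270,412)],[.6,.1,0])
E
python3 fit.py
```

```text
lid [[0.5468246396541829, -0.3402292451827156, 0.10299999999999998], [0.5005759374277519, -0.15783814295232423, 0.10299999999999998], [0.37331999461819343, -0.19496926503804468, 0.10299999999999998], [0.43029566364715477, -0.3666911240042152, 0.10299999999999998]] [[0.5415002788833766, -0.3403283915744011, 0.10299999999999976], [0.4911672745298782, -0.15602304699821046, 0.10299999999999998], [0.36484542947913573, -0.19489562659827375, 0.10299999999999998], [0.41783638851159355, -0.37861880462139186, 0.10299999999999998]]
pad [[0.606525098694212, -0.07753413100898265, 0.008000000000000007], [0.6361575819031507, 0.036771762747736414, 0.008000000000000007], [0.5465186801572588, 0.06525351193042794, 0.008000000000000118], [0.5109604520208892, -0.04762659400391045, 0.008000000000000007]] [[0.6291543149014714, 0.03852093165411441, 0.008000000000000007], [0.541108577636196, 0.06576004363590648, 0.008000000000000007], [0.5042091564000217, -0.04565101637981939, 0.008000000000000007], [0.5958700652624578, -0.072033595133153, 0.00800000000000023]]
mat [[0.6679189829751501, 0.1795031041721027, 0
[... 277 characters left out ...]
998916], [0.627131323958549, 0.39382156131588764, 0.0029999999999998916], [0.4141779082085758, 0.36038021550305854, 0.0029999999999998916], [0.44650696830123987, 0.14748727831810649, 0.0029999999999998916]]
lid [ 0.4566 -0.2689  0.2709] deg 15.52320400092031
[[[-0.4, -0.4], [1.1, -0.8], [1.3, -0.6], [0.1, -2.1]], [[-0.8, -0.7], [-0.6, -0.6], [-0.6, 0.0], [-0.2, -0.1]]]
pad [ 0.5743 -0.0046  0.4268] deg 24.454447466923295
[[[0.4, 10.6], [17.7, -2.5], [-0.3, -10.8], [-16.2, 2.5]], [[3.1, -14.4], [-13.3, -2.2], [-5.8, 13.5], [10.3, 0.9]]]
mat [0.5386 0.2698 0.1597] deg 9.147835571469333
[[[0.5, -0.8], [-0.3, 1.6], [1.2, -1.5], [-0.2, -1.5]], [[-1.7, -1.1], [-0.9, 0.3], [0.4, 0.2], [0.0, -0.8]]]
```

```bash
cat >> h.py <<'E'
def go(pos,rot,s=None):
    s=s or monitor.read_state(); T=tool(s)
    return np.r_[T[:3,:3].T@(np.array(pos)-T[:3,3]), R.from_matrix(T[:3,:3].T@rot).as_rotvec()]
def down(yaw,tilt=0):
    """tool down, jaw axis y along (-sin yaw, cos yaw); tilt about lid -y"""
    y=np.array([-np.sin(yaw),np.cos(yaw),0]);x=np.array([0,0,-1.])
    M=np.c_[x,y,np.cross(x,y)]
    return R.from_rotvec(-tilt*y).as_matrix()@M
E
python3 - <<'E'
from h import *
s=monitor.read_state();print(tool(s)[:3,:3])
y=np.radians(15.5)
for a in(y,y+np.pi): print(go([.501,-.257,.25],down(a)))
E
```

```text
[[-0.0007  0.4338 -0.901 ]
 [ 0.0016 -0.901  -0.4338]
 [-1.     -0.0018 -0.0001]]
[-0.0193 -0.2255 -0.3399 -2.9634 -0.0027  0.0001]
[-0.0193 -0.2255 -0.3399  0.1782  0.0001  0.0018]
```

jog_arm([
  [-0.02,-0.113,-0.17,0.09,0,0,100],
  [-0.02,-0.113,-0.17,0.09,0,0,100],
  [-0.02,-0.113,-0.17,0.09,0,0,100],
  [-0.02,-0.113,-0.17,0.09,0,0,100],
  [-0.019,-0.225,-0.34,0.178,0,0,100],
  [-0.019,-0.225,-0.34,0.178,0,0,100],
  [-0.019,-0.225,-0.34,0.178,0,0,100],
  [-0.019,-0.225,-0.34,0.178,0,0,100],
  [-0.019,-0.225,-0.34,0.178,0,0,100],
  [-0.019,-0.225,-0.34,0.178,0,0,100],
  [-0.019,-0.225,-0.34,0.178,0,0,100],
  [-0.019,-0.225,-0.34,0.178,0,0,100],
])

```text
time: 1.35
tool_pos: [0.5006, -0.2587, 0.2495]
tcp_rot: [2.077, 0.283, -2.079]
wrist_force: [0.7, 0.4, 0.7]
width: 1.002
```

```bash
cat > look.py <<'E'
import sys; from h import *
s=monitor.read_state(); im=imaging.read_camera('wrist'); cv2.imwrite(f'pics/{sys.argv[1]}.png',im)
np.savez(f'pics/{sys.argv[1]}.npz',T=camT('wrist',s)); print(s['time'],s['tool_pos'],s['tcp_rot'],s['width'],s['wrist_force'])
E
python3 look.py w1
```

```text
1.35 [ 0.5006 -0.2587  0.2495] [ 2.0771  0.2829 -2.0794] 1.0024160506432536 [0.6655 0.3624 0.6919]
```

View pics/w1.png

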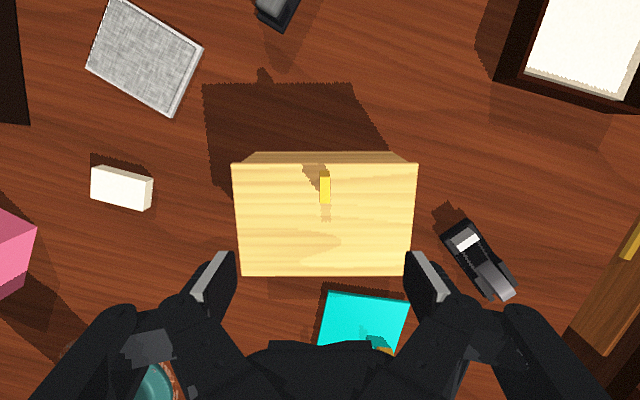

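The wrist view shows the lid square on: corners at (231,164), (418,163), (404,276) and (241,276), tab top around (320–330, 176–204). The pad is at upper left.

Run:
```python
from h import *
T=np.load('pics/w1.npz')['T']
P=plane('wrist',[(231.5,163.5),(418,163.5),(404,276),(241,276)],.103,T)[:,:2]
print(P,P.mean(0)); d=(P[0]-P[1]);e=P[1]-P[2];print(np.linalg.norm(d),np.linalg.norm(e),np.degrees(np.arctan2(-d[0],d[1])),np.degrees(np.arctan2(e[1],e[0])))
im=cv2.imread('pics/w1.png').astype(int)
m=(im[...,2]-im[...,0]>120)&(im[...,0]<90)
m[:,:300]=0;m[:,350:]=0;m[:165]=0;m[250:]=0
ys,xs=np.nonzero(m);print(xs.min(),xs.max(),ys.min(),ys.max());
for y in range(ys.min(),ys.max()+1,3): print(y,xs[ys==y].min(),xs[ys==y].max(),end=';')
print(plane('wrist',[(325,177),(325,203)],.133,T))
c=P.mean(0)
for yaw in(15.5,):
    a=np.radians(yaw);print('tab',c+.046*np.array([np.cos(a),np.sin(a)]))
```

```text
[[ 0.4987 -0.1663]
 [ 0.5493 -0.349 ]
 [ 0.422  -0.3816]
 [ 0.3716 -0.2   ]] [ 0.4604 -0.2742]
0.18954329884217486 0.13141232571244413 15.470132660927337 14.378406703252672
319 330 170 202
170 320 328;173 320 329;176 320 329;179 320 329;182 320 330;185 321 329;188 321 327;191 319 328;194 319 327;197 319 329;200 320 329;[[ 0.5172 -0.2593  0.133 ]
 [ 0.4929 -0.2662  0.133 ]]
tab [ 0.5047 -0.2619]
```

Run:
```python
from h import *
print(go([.505,-.263,.108],down(np.radians(15.2)+np.pi)))
```

```text
[ 0.1415  0.0054 -0.0032  0.0034  0.0007  0.0017]
```

jog_arm([
  [0.05,0.005,-0.003,0.003,0,0.002,40],
  [0.1,0.005,-0.003,0.003,0,0.002,40],
  [0.12,0.005,-0.003,0.003,0,0.002,40],
  [0.1415,0.005,-0.003,0.003,0,0.002,40],
  [0.1415,0.005,-0.003,0.003,0,0.002,40],
  [0.1415,0.005,-0.003,0.003,0,0.002,40],
], force=40)

```text
time: 2.0
tool_pos: [0.5041, -0.2636, 0.1081]
tcp_rot: [2.079, 0.276, -2.082]
wrist_force: [-0.0, -0.6, 0.8]
width: 0.402
```

```bash
python3 look.py w2
```

```text
2.0 [ 0.5041 -0.2636  0.1081] [ 2.0791  0.2762 -2.0818] 0.40185813996751 [-0.0468 -0.6084  0.8419]
```

View pics/w2.png

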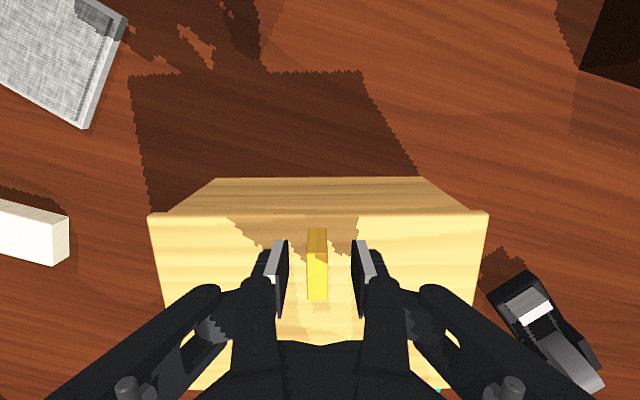

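The tab (x≈317) sits between the pads (midpoint ≈321), about 2 mm off. I'll shift by that and close.

jog_arm([
  [0,-0.002,0,0,0,0,25],
  [0,-0.002,0,0,0,0,0],
  [0,-0.002,0,0,0,0,0],
  [0,-0.002,0,0,0,0,0],
  [0,-0.002,0,0,0,0,0],
  [0,-0.002,0,0,0,0,0],
  [0,-0.002,0,0,0,0,0],
], force=50)

```text
time: 2.75
tool_pos: [0.5057, -0.2627, 0.1112]
tcp_rot: [2.082, 0.273, -2.075]
wrist_force: [-1.2, -0.6, 7.5]
width: 0.103
```

Run:
```python
from h import *
s=monitor.read_state(); print(s)
T=tool(s); yaw=np.arctan2(-T[0,1],T[1,1])-np.pi
# heel: box -x wall 62 from lid centre, z .095
c=np.array([.4604,-.2742]);u=np.array([np.cos(yaw),np.sin(yaw)])
gp=s['tool_pos'][:2]; heel=np.r_[gp-u*.108,.095]   # tab +46 -> heel -62
print(np.degrees(yaw),heel,heel[:2]+.062*u)
ax=np.array([-u[1],u[0],0])
for k,th in enumerate(np.radians([4,8,12,16,20,24,28])):
    Rr=R.from_rotvec(-th*ax).as_matrix()
    p=heel+Rr@(T[:3,3]-heel)+[0,0,.002]
    print(go(p,Rr@T[:3,:3],s).round(4))
```

```text
{'time': 2.75, 'q': array([-0.5222,  0.1689,  1.9529, -0.0014,  1.0152,  0.7847]), 'joint_vel': array([ 0.0008, -0.0007,  0.0019, -0.001 , -0.001 ,  0.0016]), 'joint_torque': array([  0.5791, -38.7083, -29.9916,   0.212 ,  -0.2432,  -0.0072]), 'tool_pos': array([ 0.5057, -0.2627,  0.1112]), 'tcp_rot': array([ 2.0816,  0.2727, -2.0755]), 'wrist_force': array([-1.2043, -0.5627,  7.4826]), 'torque': array([0.0175, 0.1658, 0.0205]), 'width': 0.10279414327310844}
-344.83938282766655 [ 0.4014 -0.291   0.095 ] [ 0.4613 -0.2748]
[-0.0095  0.      0.0014  0.0003  0.0698  0.    ]
[-0.0169  0.0001  0.0033  0.0006  0.1396  0.    ]
[-0.0241  0.0001  0.0057  0.0008  0.2094  0.    ]
[-0.0312  0.0001  0.0086  0.0011  0.2793  0.    ]
[-0.038   0.0002  0.012   0.0014  0.3491  0.    ]
[-0.0446  0.0002  0.0158  0.0017  0.4189  0.    ]
[-0.0509  0.0002  0.0201  0.002   0.4887  0.    ]
```

jog_arm([
  [-0.005,0,0.0005,0,0.035,0,0],
  [-0.0095,0,0.0014,0,0.07,0,0],
  [-0.013,0,0.0023,0,0.105,0,0],
  [-0.017,0,0.0033,0,0.14,0,0],
  [-0.024,0,0.0057,0,0.21,0,0],
  [-0.031,0,0.0086,0,0.28,0,0],
  [-0.038,0,0.012,0,0.35,0,0],
  [-0.045,0,0.016,0,0.42,0,0],
  [-0.051,0,0.02,0,0.49,0,0],
  [-0.051,0,0.02,0,0.49,0,0],
  [-0.051,0,0.02,0,0.49,0,0],
  [-0.051,0,0.02,0,0.49,0,0],
])

```text
time: 3.95
tool_pos: [0.4865, -0.2677, 0.1621]
tcp_rot: [2.559, 0.338, -1.532]
wrist_force: [0.5, -0.6, -2.1]
width: 0.107
```

```bash
python3 look.py w3
python3 - <<'E'
from h import *
w=cv2.imread('pics/w3.png'); b=imaging.read_camera('side')[120:220,290:430]; a=imaging.read_camera('scene')[120:240,180:340]
a=cv2.resize(a,(400,300),interpolation=cv2.INTER_CUBIC);b=cv2.resize(b,(400,300),interpolation=cv2.INTER_CUBIC)
cv2.imwrite('pics/m3.png',np.vstack([np.hstack([a,b]),cv2.copyMakeBorder(cv2.resize(w,(480,300)),0,0,0,320,0)]))
E
```

```text
3.95 [ 0.4865 -0.2677  0.1621] [ 2.5594  0.3381 -1.5323] 0.10720244568084643 [ 0.4975 -0.6317 -2.1032]
```

View pics/m3.png

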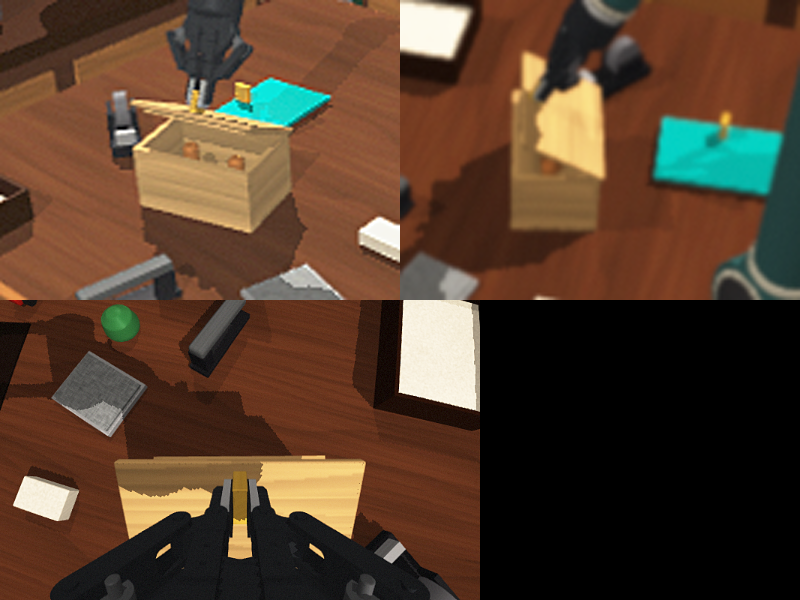

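The lid is tipped about 28° with its heel at the rim, and the two stamps are visible inside. Next I lift it and level it.

Run:
```python
from h import *
s=monitor.read_state();T=tool(s)
y0=np.radians(15.16)
for h,t in((.04,.49),(.1,.49),(.12,.25),(.12,0)):
    print(go(T[:3,3]+[0,0,h],down(y0+np.pi,-t),s))
print(T[:3,:3],down(y0+np.pi,-.49))
```

```text
[-0.0353  0.0002 -0.0189  0.003  -0.0019 -0.003 ]
[-0.0881  0.0004 -0.0472  0.003  -0.0019 -0.003 ]
[-0.1058  0.0005 -0.0567  0.0026 -0.2419 -0.0033]
[-0.1058  0.0005 -0.0567  0.0022 -0.4919 -0.0036]
[[ 0.4566  0.2627 -0.85  ]
 [ 0.1207 -0.9649 -0.2334]
 [-0.8814  0.004  -0.4723]] [[ 0.4542  0.2615 -0.8516]
 [ 0.1231 -0.9652 -0.2307]
 [-0.8823  0.     -0.4706]]
```

jog_arm([
  [-0.009,0,-0.005,0,0,0,0],
  [-0.022,0,-0.012,0,0,0,0],
  [-0.035,0,-0.019,0,0,0,0],
  [-0.053,0,-0.028,0,0,0,0],
  [-0.07,0,-0.038,0,0,0,0],
  [-0.088,0,-0.047,0,0,0,0],
  [-0.097,0,-0.052,0,-0.08,0,0],
  [-0.106,0,-0.057,0,-0.17,0,0],
  [-0.106,0,-0.057,0,-0.25,0,0],
  [-0.106,0,-0.057,0,-0.33,0,0],
  [-0.106,0,-0.057,0,-0.41,0,0],
  [-0.106,0,-0.057,0.002,-0.492,-0.003,0],
  [-0.106,0,-0.057,0.002,-0.492,-0.003,0],
])

```text
time: 5.4
tool_pos: [0.4892, -0.2666, 0.2843]
tcp_rot: [2.08, 0.276, -2.076]
wrist_force: [-0.5, 0.6, -1.6]
width: 0.1
```

Run:
```python
from h import *
s=monitor.read_state();T=tool(s);print(T[:3,:3],s['wrist_force'])
m=np.array([.540,.267]);a=np.radians(9.1)
tgt=np.r_[m+.046*np.array([np.cos(a),np.sin(a)]),T[2,3]]
print(tgt);print(go(tgt,down(a+np.pi),s))
```

```text
[[ 0.0022  0.2633 -0.9647]
 [-0.002  -0.9647 -0.2633]
 [-1.      0.0025 -0.0016]] [-0.4526  0.5891 -1.5608]
[0.5854 0.2743 0.2843]
[-0.0009 -0.4965 -0.2353  0.1076 -0.0017 -0.0024]
```

jog_arm([
  [0,-0.015,-0.007,0.005,0,0,0],
  [0,-0.042,-0.02,0.01,0,0,0],
  [0,-0.075,-0.036,0.02,0,0,0],
  [0,-0.11,-0.052,0.025,0,0,0],
  [0,-0.145,-0.069,0.03,0,0,0],
  [0,-0.18,-0.085,0.04,0,0,0],
  [0,-0.215,-0.102,0.05,0,0,0],
  [0,-0.25,-0.118,0.055,0,0,0],
  [0,-0.285,-0.135,0.06,0,0,0],
  [0,-0.32,-0.152,0.07,0,0,0],
  [0,-0.355,-0.168,0.08,0,0,0],
  [0,-0.39,-0.185,0.085,0,0,0],
  [0,-0.425,-0.201,0.09,0,0,0],
  [0,-0.46,-0.218,0.1,0,0,0],
  [0,-0.483,-0.229,0.105,-0.001,-0.002,0],
  [-0.001,-0.496,-0.235,0.108,-0.002,-0.002,0],
  [-0.001,-0.496,-0.235,0.108,-0.002,-0.002,0],
  [-0.001,-0.496,-0.235,0.108,-0.002,-0.002,0],
])

```text
time: 7.2
tool_pos: [0.5853, 0.2726, 0.2849]
tcp_rot: [2.139, 0.169, -2.139]
wrist_force: [-0.3, 0.5, -1.7]
width: 0.104
```

```bash
python3 look.py w4
```

```text
7.2 [0.5853 0.2726 0.2849] [ 2.1388  0.1685 -2.1386] 0.10426905312993948 [-0.3125  0.5377 -1.748 ]
```

View pics/w4.png

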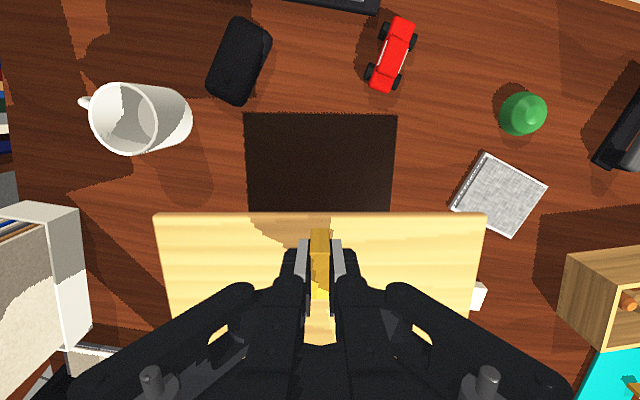

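The lid is level in the grip above the mat. The mat's far corners are at (243,112) and (397,115), the ink pad's at (486,150), (548,187), (512,238) and (450,210). I'll check the mat and pad positions.

Run:
```python
from h import *
T=np.load('pics/w4.npz')['T']
P=plane('wrist',[(243.5,112),(397,115)],.003,T)[:,:2]; d=P[0]-P[1];n=np.array([d[1],-d[0]])/np.linalg.norm(d)
c=P.mean(0)-.11*n
print(P,np.linalg.norm(d),'mat',c,np.degrees(np.arctan2(n[1],n[0])))
Q=plane('wrist',[(485.5,150),(548.5,187),(512,238),(450,208)],.008,T)[:,:2];print(Q,Q.mean(0),[np.linalg.norm(Q[i]-Q[i-1]) for i in range(4)])
a=np.radians(9.1); m=np.r_[c+.046*np.array([np.cos(a),np.sin(a)]),.04]
s=monitor.read_state();print(go(m,down(a+np.pi)),tool(s)[:3,:3])
L=plane('wrist',[(153,213),(487,213)],.284-.011+.003,T);print(L) # lid far edge
```

```text
[[0.6385 0.39  ]
 [0.6687 0.1744]] 0.2177200466065248 mat [0.5447 0.2669] 7.995442249269941
[[ 0.6422  0.0349]
 [ 0.6043 -0.0832]
 [ 0.5128 -0.0561]
 [ 0.5467  0.0611]] [ 0.5765 -0.0108] [np.float64(0.09907803889419599), np.float64(0.12399162721910338), np.float64(0.09542568907638224), np.float64(0.1220611366231437)]
[ 0.2448 -0.0013 -0.0051 -0.0014  0.0002 -0.0009] [[-0.      0.1568 -0.9876]
 [-0.0009 -0.9876 -0.1568]
 [-1.      0.0009  0.0002]]
[[0.5909 0.3694 0.276 ]
 [0.6209 0.1816 0.276 ]]
```

jog_arm([
  [0.015,0,-0.005,0,0,0,0],
  [0.045,0,-0.005,0,0,0,0],
  [0.08,0,-0.005,0,0,0,0],
  [0.12,0,-0.005,0,0,0,0],
  [0.16,0,-0.005,0,0,0,0],
  [0.195,0,-0.005,0,0,0,0],
  [0.22,0,-0.005,0,0,0,0],
  [0.235,0,-0.005,0,0,0,0],
  [0.245,0,-0.005,0,0,0,0],
  [0.249,0,-0.005,0,0,0,0],
  [0.252,0,-0.005,0,0,0,0],
  [0.255,0,-0.005,0,0,0,0],
  [0.255,0,-0.005,0,0,0,0],
])

```text
time: 8.55
tool_pos: [0.5908, 0.2732, 0.0306]
tcp_rot: [2.141, 0.168, -2.138]
wrist_force: [-1.7, 0.1, -1.8]
width: 0.102
```

jog_arm([
  [0.001,0,0,0,0,0,0],
  [0.002,0,0,0,0,0,0],
  [0.003,0,0,0,0,0,0],
  [0.004,0,0,0,0,0,0],
  [0.005,0,0,0,0,0,0],
  [0.005,0,0,0,0,0,0],
])

```text
time: 9.15
tool_pos: [0.5906, 0.2731, 0.0253]
tcp_rot: [2.14, 0.168, -2.138]
wrist_force: [-0.1, -0.4, -2.0]
width: 0.103
```

Still carrying the weight, so I go further in small steps.

jog_arm([
  [0.001,0,0,0,0,0,0],
  [0.002,0,0,0,0,0,0],
  [0.003,0,0,0,0,0,0],
  [0.003,0,0,0,0,0,0],
])

```text
time: 9.55
tool_pos: [0.5909, 0.2732, 0.0252]
tcp_rot: [2.14, 0.168, -2.138]
wrist_force: [-5.9, -2.6, 13.8]
width: 0.106
```

jog_arm([
  [0,0,0,0,0,0,0],
  [0,0,0,0,0,0,8],
  [0,0,0,0,0,0,14],
  [0,0,0,0,0,0,25],
  [-0.002,0,0,0,0,0,35],
  [-0.005,0,0,0,0,0,35],
  [-0.015,0,0,0,0,0,35],
  [-0.035,0,0,0,0,0,35],
  [-0.065,0,0,0,0,0,35],
  [-0.1,0,0,0,0,0,35],
  [-0.15,0,0,0,0,0,35],
  [-0.2,0,0,0,0,0,50],
  [-0.24,0,0,0,0,0,70],
  [-0.25,0,0,0,0,0,100],
  [-0.25,0,0,0,0,0,100],
])

```text
time: 11.05
tool_pos: [0.5921, 0.2739, 0.2794]
tcp_rot: [2.148, 0.171, -2.132]
wrist_force: [0.5, 0.2, -0.2]
width: 0.977
```

```bash
python3 look.py w5
python3 - <<'E'
from h import *
c=np.array([.461,-.2747]);
for yaw in(15.2,):
    print(go([.50,-.265,.285],down(np.radians(yaw)+np.pi)))
E
```

```text
11.05 [0.5921 0.2739 0.2794] [ 2.1479  0.1706 -2.1321] 0.9772675969131569 [ 0.5169  0.1605 -0.2381]
[-0.0091  0.5175  0.1742 -0.1077 -0.0028 -0.0004]
```

View pics/w5.png

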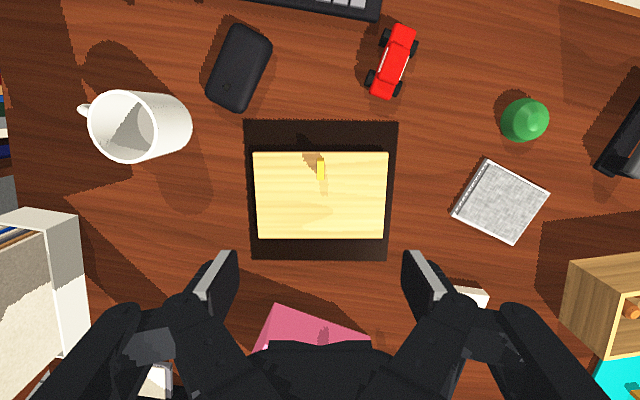

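The lid lies flat and centred on the mat, from (253,152) to (388,239) inside the mat at (244,119)–(398,260). Nothing else has moved. Next stop is over the box.

jog_arm([
  [-0.009,0.03,0.01,-0.01,0,0,100],
  [-0.009,0.07,0.023,-0.02,0,0,100],
  [-0.009,0.115,0.039,-0.03,0,0,100],
  [-0.009,0.16,0.054,-0.04,0,0,100],
  [-0.009,0.205,0.069,-0.05,0,0,100],
  [-0.009,0.25,0.084,-0.06,0,0,100],
  [-0.009,0.295,0.099,-0.07,0,0,100],
  [-0.009,0.34,0.114,-0.08,0,0,100],
  [-0.009,0.385,0.13,-0.09,0,0,100],
  [-0.009,0.43,0.145,-0.1,0,0,100],
  [-0.009,0.475,0.16,-0.108,-0.003,0,100],
  [-0.009,0.505,0.17,-0.108,-0.003,0,100],
  [-0.009,0.5175,0.174,-0.108,-0.003,0,100],
  [-0.009,0.5175,0.174,-0.108,-0.003,0,100],
  [-0.009,0.5175,0.174,-0.108,-0.003,0,100],
])

```text
time: 12.6
tool_pos: [0.4997, -0.2638, 0.2832]
tcp_rot: [2.078, 0.28, -2.083]
wrist_force: [0.6, 0.6, -0.7]
width: 1.005
```

```bash
python3 look.py w6
python3 - <<'E'
import cv2
a=cv2.imread('pics/w6.png')[130:300,200:440];cv2.imwrite('pics/w6c.png',cv2.resize(a,None,fx=3.3,fy=3.3,interpolation=cv2.INTER_CUBIC))
E
```

```text
12.6 [ 0.4997 -0.2638  0.2832] [ 2.0783  0.2802 -2.0829] 1.005012596120573 [ 0.5527  0.5988 -0.7114]
```

View pics/w6c.png

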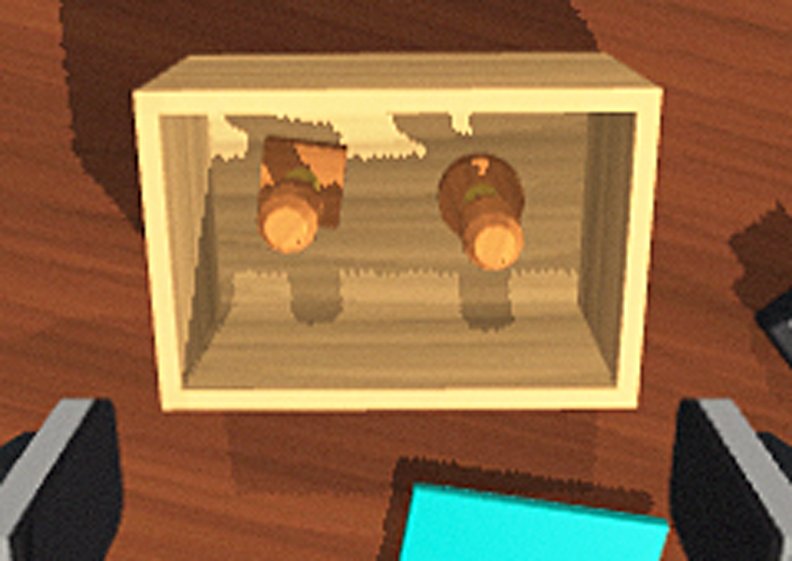

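The round foot is the right-hand stamp: handle-top centre at crop (497,245), foot centre at about (481,197). The square one is on the left with its top at (290,228).

Run:
```python
from h import *
T=np.load('pics/w6.npz')['T']
f=lambda L,z:plane('wrist',[(200+u/3.3,130+v/3.3) for u,v in L],z,T)
C=f([(133,89),(662,88),(638,410),(162,410)],.095);print('box',C.mean(0),np.linalg.norm(C[0]-C[1]),np.linalg.norm(C[1]-C[2]))
t=f([(497,245)],.081);ft=f([(481,197)],.020);print('top',t,'foot',ft,'sq top',f([(290,228)],.081))
a=np.radians(15.2);u=np.array([np.cos(a),np.sin(a)]);v=np.array([-u[1],u[0]])
d=((t+ft)/2-C.mean(0))[0,:2];print('in box frame',d@u,d@v)
p=(t+ft)[0,:2]/2
print(p,go(np.r_[p,.047],down(a+np.pi)))
```

```text
box [ 0.461  -0.2755  0.095 ] 0.18489331940839063 0.1258754668501145
top [[ 0.4712 -0.3116  0.081 ]] foot [[ 0.4724 -0.3102  0.02  ]] sq top [[ 0.457  -0.2338  0.081 ]]
in box frame 0.0011227448921140592 -0.03704939547282052
[ 0.4718 -0.3109] [0.2367 0.0388 0.0395 0.0012 0.0012 0.0017]
```

jog_arm([
  [0,0.02,0.02,0,0,0,45],
  [0.02,0.039,0.0395,0.001,0.001,0.002,45],
  [0.06,0.039,0.0395,0.001,0.001,0.002,45],
  [0.1,0.039,0.0395,0.001,0.001,0.002,45],
  [0.135,0.039,0.0395,0.001,0.001,0.002,45],
  [0.14,0.039,0.0395,0.001,0.001,0.002,45],
  [0.14,0.039,0.0395,0.001,0.001,0.002,45],
])

```text
time: 13.35
tool_pos: [0.4717, -0.3095, 0.1428]
tcp_rot: [2.077, 0.282, -2.082]
wrist_force: [0.3, -0.1, 1.3]
width: 0.445
```

```bash
python3 look.py w7
python3 - <<'E'
from h import *
print(go([.4718,-.3109,.047],down(np.radians(15.2)+np.pi)))
im=cv2.imread('pics/w7.png')
T=np.load('pics/w7.npz')['T'];print(proj('wrist',[[.4718,-.3109,.081]],T))
cv2.imwrite('pics/w7c.png',im[100:400,120:520])
E
```

```text
13.35 [ 0.4717 -0.3095  0.1428] [ 2.0771  0.2816 -2.0817] 0.4448793435075437 [ 0.3208 -0.0723  1.2589]
[ 0.0978 -0.0001  0.0013  0.0018 -0.0004 -0.0008]
[[321.3456 214.6437]]
```

View pics/w7c.png

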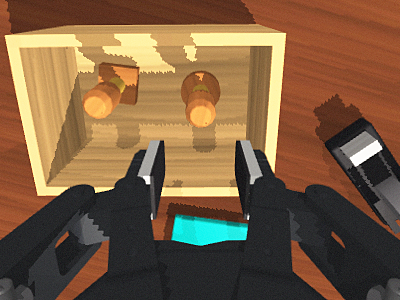

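The handle top at (321,210) is centred between the pads, and nothing is in the way. Descending and gripping.

jog_arm([
  [0.02,0,0.001,0,0,0,45],
  [0.045,0,0.001,0,0,0,45],
  [0.07,0,0.001,0,0,0,45],
  [0.085,0,0.001,0,0,0,45],
  [0.096,0,0.001,0,0,0,45],
  [0.096,0,0.001,0,0,0,45],
  [0.096,0,0.001,0,0,0,35],
  [0.096,0,0.001,0,0,0,15],
  [0.096,0,0.001,0,0,0,10],
  [0.096,0,0.001,0,0,0,10],
  [0.096,0,0.001,0,0,0,10],
], force=40)

```text
time: 14.5
tool_pos: [0.4729, -0.3116, 0.0499]
tcp_rot: [2.08, 0.277, -2.076]
wrist_force: [0.4, 0.0, 5.4]
width: 0.266
```

jog_arm([
  [-0.005,0,0,0,0,0,10],
  [-0.015,0,0,0,0,0,10],
  [-0.035,0,0,0,0,0,10],
  [-0.06,0,0,0,0,0,10],
  [-0.09,0,0,0,0,0,10],
  [-0.12,0,0,0,0,0,10],
  [-0.14,0,0,0,0,0,10],
  [-0.15,0,0,0,0,0,10],
  [-0.15,0,0,0,0,0,10],
  [-0.15,0,0,0,0,0,10],
])

```text
time: 15.5
tool_pos: [0.4719, -0.3108, 0.1989]
tcp_rot: [2.079, 0.278, -2.077]
wrist_force: [0.4, -0.4, -1.6]
width: 0.264
```

Run:
```python
from h import *
s=monitor.read_state();print(s['tool_pos'],s['width'],s['wrist_force'])
a=np.radians(-15.5)  # turn half toward pad? keep box yaw
print(go([.5765,-.0108,.2],down(np.radians(15.2)+np.pi)))
```

```text
[ 0.4719 -0.3108  0.1989] 0.26408973080235115 [ 0.3512 -0.4457 -1.5678]
[-0.0013 -0.2618 -0.18    0.0017 -0.0008 -0.0012]
```

Stamp held (wrist carries about 1.6 N more). Moving over the pad, then looking.

jog_arm([
  [0,-0.012,-0.008,0,0,0,10],
  [0,-0.035,-0.024,0,0,0,10],
  [0,-0.065,-0.045,0,0,0,10],
  [0,-0.1,-0.069,0,0,0,10],
  [0,-0.135,-0.093,0,0,0,10],
  [0,-0.17,-0.117,0,0,0,10],
  [0,-0.205,-0.141,0,0,0,10],
  [0,-0.235,-0.162,0,0,0,10],
  [0,-0.255,-0.175,0,0,0,10],
  [-0.001,-0.262,-0.18,0.002,-0.001,-0.001,10],
  [-0.001,-0.262,-0.18,0.002,-0.001,-0.001,10],
  [-0.001,-0.262,-0.18,0.002,-0.001,-0.001,10],
])

```text
time: 16.7
tool_pos: [0.5757, -0.0109, 0.1989]
tcp_rot: [2.077, 0.277, -2.082]
wrist_force: [0.3, -0.4, -1.5]
width: 0.263
```

```bash
python3 look.py w8
python3 - <<'E'
from h import *
# side view + scene view + wrist in one picture
a=imaging.read_camera('scene')[150:290,190:390];b=imaging.read_camera('side')[120:260,240:440]
w=cv2.imread('pics/w8.png')
top=np.hstack([cv2.resize(a,(400,280),interpolation=cv2.INTER_CUBIC),cv2.resize(b,(400,280),interpolation=cv2.INTER_CUBIC)])
cv2.imwrite('pics/m8.png',np.vstack([top,cv2.copyMakeBorder(cv2.resize(w,(512,320)),0,0,0,288,0)]))
E
```

```text
16.7 [ 0.5757 -0.0109  0.1989] [ 2.0775  0.2769 -2.0816] 0.2627590082200654 [ 0.2576 -0.3782 -1.4671]
```

View pics/m8.png

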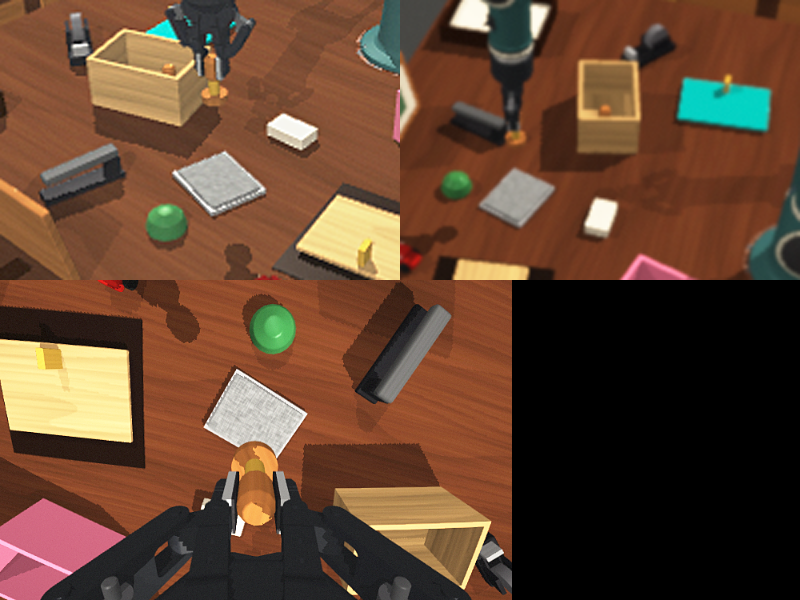

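The stamp hangs upright, foot down. The pad lies ahead of it in the wrist view with corners at about (296,110), (382,165) and (255,184) full-size. I'll measure the pad again numerically.

Run:
```python
from h import *
T=np.load('pics/w8.npz')['T']
im=cv2.imread('pics/w8.png');hsv=cv2.cvtColor(im,cv2.COLOR_BGR2HSV)
m=((hsv[...,1]<40)&(hsv[...,2]>110)).astype(np.uint8)
n,lab,st,ce=cv2.connectedComponentsWithStats(m)
k=lab[140,320];print(st[k],ce[k])
cn=max(cv2.findContours((lab==k).astype(np.uint8),0,1)[0],key=cv2.contourArea)
h=cv2.convexHull(cn);pp=cv2.approxPolyDP(h,5,True).reshape(-1,2);print(pp.tolist())
W=plane('wrist',pp,.009,T);print(W)
s=monitor.read_state()
print('pred pad', proj('wrist',[[.5765,-.0108,.012]],T))
print(go([.5765,-.0108,.06],down(np.radians(15.2)+np.pi)))
```

```text
[ 255  111  129  112 7526] [317.2925 168.1152]
[[296, 111], [383, 166], [345, 222], [297, 208], [255, 184]]
[[ 0.6393  0.0332  0.009 ]
 [ 0.6061 -0.0796  0.009 ]
 [ 0.5269 -0.0571  0.009 ]
 [ 0.5291  0.0048  0.009 ]
 [ 0.5454  0.0604  0.009 ]]
pred pad [[319.5204 175.2948]]
[ 0.1395 -0.0008 -0.0008 -0.0018  0.0007 -0.0003]
```

jog_arm([
  [0.015,0,0,0,0,0,10],
  [0.04,0,0,0,0,0,10],
  [0.07,0,0,0,0,0,10],
  [0.095,0,0,0,0,0,10],
  [0.115,0,0,0,0,0,10],
  [0.128,0,0,0,0,0,10],
  [0.135,0,0,-0.001,0.001,0,10],
  [0.138,0,0,-0.001,0.001,0,10],
  [0.14,0,0,-0.001,0.001,0,10],
  [0.14,0,0,-0.001,0.001,0,10],
])

```text
time: 17.85
tool_pos: [0.5766, -0.0119, 0.0602]
tcp_rot: [2.082, 0.276, -2.078]
wrist_force: [0.1, 0.2, -0.3]
width: 0.264
```

jog_arm([
  [0.001,0,0,0,0,0,10],
  [0.002,0,0,0,0,0,10],
  [0.003,0,0,0,0,0,10],
  [0.004,0,0,0,0,0,10],
  [0.004,0,0,0,0,0,10],
])

```text
time: 18.35
tool_pos: [0.5764, -0.0118, 0.0561]
tcp_rot: [2.081, 0.276, -2.078]
wrist_force: [-0.1, 0.4, -1.4]
width: 0.266
```

jog_arm([
  [0.001,0,0,0,0,0,10],
  [0.002,0,0,0,0,0,10],
  [0.003,0,0,0,0,0,10],
  [0.003,0,0,0,0,0,10],
])

```text
time: 18.75
tool_pos: [0.5767, -0.0117, 0.0539]
tcp_rot: [2.082, 0.276, -2.078]
wrist_force: [-2.0, 0.6, 4.8]
width: 0.267
```

Contact at the predicted height (0.054). Releasing.

jog_arm([
  [0,0,0,0,0,0,10],
  [0,0,0,0,0,0,28],
  [0,0,0,0,0,0,32],
  [0,0,0,0,0,0,40],
  [0,0,0,0,0,0,50],
  [0,0,0,0,0,0,55],
  [-0.005,0,0,0,0,0,55],
  [-0.02,0,0,0,0,0,55],
  [-0.045,0,0,0,0,0,55],
  [-0.08,0,0,0,0,0,55],
  [-0.12,0,0,0,0,0,55],
  [-0.16,0,0,0,0,0,55],
  [-0.2,0,0,0,0,0,55],
  [-0.21,0,0,0,0,0,55],
  [-0.21,0,0,0,0,0,55],
])

```text
time: 20.25
tool_pos: [0.5781, -0.0118, 0.2681]
tcp_rot: [2.089, 0.275, -2.07]
wrist_force: [-0.7, -0.4, -0.4]
width: 0.551
```

```bash
python3 look.py w9
python3 - <<'E'
from h import *
T=np.load('pics/w9.npz')['T'];im=cv2.imread('pics/w9.png');hsv=cv2.cvtColor(im,cv2.COLOR_BGR2HSV)
def blob(m,p):
    lab=cv2.connectedComponents(m.astype(np.uint8))[1]
    d=np.argwhere(lab>0);q=d[np.argmin(((d-p[::-1])**2).sum(1))];return lab==lab[tuple(q)]
ref=proj('wrist',[[.5767,-.0117,.086],[.5767,-.0117,.024],[.5764,-.0097,.012]],T);print('expected top,foot,pad px',ref)
m=blob((hsv[...,1]<40)&(hsv[...,2]>100),ref[2]+[30,-20])
cn=max(cv2.findContours(m.astype(np.uint8),0,1)[0],key=cv2.contourArea)
pp=cv2.approxPolyDP(cv2.convexHull(cn),5,True).reshape(-1,2);print('pad',pp.tolist(),plane('wrist',pp,.009,T)[:,:2].tolist())
h=cv2.convexHull(cn);mask=cv2.fillConvexPoly(np.zeros(m.shape,np.uint8),h,1)
o=(hsv[...,1]>90)&(hsv[...,2]>90)
b=blob(o,ref[1]);ys,xs=np.nonzero(b);print('stamp bbox',xs.min(),xs.max(),ys.min(),ys.max(),b.sum())
# predicted bbox for an upright stamp: foot rim and handle top
t=np.linspace(0,6.28,40)
ring=lambda r,z:np.c_[.5767+r*np.cos(t),-.0117+r*np.sin(t),0*t+z]
for r,z in((.019,.024),(.019,.012),(.012,.08)):
    q=proj('wrist',ring(r,z),T);print(r,z,q.min(0),q.max(0))
cv2.imwrite('pics/w9c.png',im)
E
```

```text
20.25 [ 0.5781 -0.0118  0.2681] [ 2.0885  0.2747 -2.0703] 0.5507946167724284 [-0.7234 -0.3722 -0.3533]
expected top,foot,pad px [[318.5991 179.6625]
 [318.6306 169.016 ]
 [317.2004 167.1516]]
pad [[298, 114], [371, 160], [334, 216], [264, 175]] [[0.6389729506682607, 0.03379020508650395], [0.6054243390547114, -0.08002383088147406], [0.5113696286368007, -0.05297748560367299], [0.5451870684746336, 0.06032368121332525]]
stamp bbox 305 332 155 189 734
0.019 0.024 [304.6797 155.103 ] [332.5957 182.5749]
0.019 0.012 [305.0802 153.7799] [332.2052 180.5177]
0.012 0.08 [308.4069 168.4296] [328.8111 188.3236]
```

```bash
python3 -c "
from workcell import finish_job
print(finish_job())"
```

```text
the job is handed in; nothing more can be done
None
```

The job is done and handed in at about 20 s of the 64 s allowed. `finish_job` gives no verdict.

- **Lid:** I tipped it about 28° by its tab with the heel at the box's rim, then carried it over and laid it flat, tab up, on the mat. The wrist picture after release showed it near the mat's centre. During tipping I raised the lid's pivot by about 2 mm, so the heel edge may have hovered just above the rim instead of pressing on it.
- **Round stamp:** I took it from the box and lowered it onto the ink pad until contact, at the height I expected, then released it. In the last check its image outline matched that of an upright stamp to about 1 px, about 3 mm from the pad's centre.
- **Ink pad:** It stayed within about 2 mm of where I first measured it.
- **Rest of the desk:** I saw no sign of anything else having moved. The last picture I looked at, just before setting the stamp down, showed the box in place and a stamp handle standing in it. I did not measure the square stamp or the box again after that.

The last view was refused because I had reached the 12-picture limit, so the final check is from numbers only.

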